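# Find the heavy side of the sample drum

### The job

Swing the mixer's clear splash guard up and over and set it down gently on its open stop, where it stays. Then take the drum by its crank handle, turn it half a turn or more to feel where the hidden weight pulls, and bring the drum to where its heavy side hangs straight down; finish still gripping the handle and holding the drum there, so that I can clip the tubes in. Leave the jar and the dish beside the mixer where they are.

Things in the scene. Friction and masses are not known exactly. Their poses are not given: they have to be found in the camera images.
- guard_bar (a point): middle of the guard's grip bar: level, 10 mm thick, 116 mm long (middle 90 mm free between two side arms), parallel to the hinge and 145 mm from it; gap of 36 mm between the bar and the guard's steel edge strip. Shut, it lies 180 mm above the table on the mixer's front, level with the hinge
- guard_hinge (a point): middle of the guard's hinge line, 180 mm above the table, fixed on the mixer. y: along the hinge; x: level, into the mixer (its front faces -x, roughly to the robot); z up. The mixer stands anywhere on the mat, turned up to 0.3 rad. The guard is a clear plate 130 mm wide over the drum
- guard (a joint): guard angle in rad: 0 shut (plate level over the drum), growing as the bar swings up and away from the robot; 1.57 plate upright, 1.85 leaning back on its stop. The hinge is nearly free: the 250 g guard falls back when let go below about 1.5 and falls on to the stop above about 1.65
- axle (a point): point on the drum's axle line, 105 mm above the table, level with the middle of the handle's sleeve: free air, the drum's face lies 63 mm farther along +x. Axes as for guard_hinge: the drum turns about x. Below is a base plate 12 mm thick
- crank (a point): middle of the crank handle's black sleeve: 14 mm thick, 52 mm long, parallel to the axle and 36 mm from it, standing out of the drum's front. It spins freely on its pin, so it can be gripped firmly and carried round. The drum is a closed grey disc 104 mm across, 34 mm thick, with eight equal clips on its rim
- drum (a joint): drum angle in rad, 0 with the handle on top, growing clockwise seen from the front (handle goes to -y); free over more than a turn each way. Bearing drag of 0.16 N m both ways: it stays where left. A weight (pull 0.09 to 0.14 N m with the heavy side level) is fixed inside, out of sight, at a place that differs each time, in no set relation to the handle
- jar: small sample jar with a red cap, 40 mm across, 50 mm high, bystander; origin under its centre
- dish: flat clear dish, 84 mm across, 18 mm high, bystander; origin under its centre

How it is judged:
On the way, in this order (a step that is already met when the one before it is completed fails the run):
1. the guard lies back on its open stop (value of joint guard above 1.78 rad and velocity of joint guard below 0.1 rad/s), for 0.3 s.
2. the drum has been turned about half round by its handle, with the guard open (distance of crank from where it was at the start of the episode above 0.068 m and contact force between the fingers and drum above 0.5 N and value of joint guard above 1.7 rad), for 0.05 s.
At the end, for the whole second after the job is handed in: the drum's heavy side is within 0.39 rad (22 degrees) of straight down and still, the fingers are on the crank handle with more than 1 N, the guard is back on its stop (above 1.78 rad) (angle between weight's own z axis and vertical above 2.75 rad and contact force between the fingers and drum above 1 N and velocity of joint drum between -0.05 and 0.05 rad/s and value of joint guard above 1.78 rad); the arm keeps its last pose, push and grip.
It fails at once if the guard is banged on to its stop (faster than 1.2 rad/s) or slammed shut ((value of joint guard above 1.75 rad and velocity of joint guard above 1.2 rad/s) or (value of joint guard below 0.1 rad and velocity of joint guard below -1.5 rad/s)).
It fails at once if the jar or the dish is pushed more than 3 cm (distance of any of jar, dish from where it was at the start of the episode above 0.03 m).
It also fails if it takes over 72 s, if anything falls off the work surface, if the arm or the gripper's body presses on something with over 40 N, if the wrist force passes 120 N, or if a joint passes its speed limit or range.

### The arm

A 6-joint arm with a two-finger parallel gripper is mounted at the origin on the work surface. World frame = base frame: x ahead of the robot, y to its left, z up, the work surface at z = 0. Lengths are in m, angles in rad, forces in N, time in s.
With the tool pointing down it reaches from about 0.325 to 0.85 m from the base axis. Payload 4.4 kg.
Tool frame: the origin (TCP) lies at the very end of the fingers, on their centre line; the grasp point (between the pads) lies env.grasp_offset behind it (env.grasp_offset is the distance from the TCP to the grasp point, in m); y points along the fingers, x is the direction in which the jaws open and shut, and the axes are right-handed (so a half turn about y gives the same grasp; the last joint's range is limited). The gripper opens to 94 mm and grips with 3 to 60 N. Pads are 16 mm wide; open, the fingers measure 119 mm over their backs; the gripper's body (75 mm by 177 mm) begins 78 mm behind the grasp point.
Start: joints at [1.101, 0.207, 1.542, -0, 1.393, -0.15], TCP at [0.18, 0.546, 0.205] pointing down, gripper open.
Joint ranges: [-2.73, 2.73], [-0.86, 2.22], [0.23, 2.46], [-1.11, 4.25], [0.08, 2.63], [-2.82, 2.82]. Speed limits (rad/s): [2.79, 2.79, 3.14, 3.14, 3.14, 3.14].

### API

Orientations are given as [roll, pitch, yaw] about the fixed x, y, z axes, in that order (R = Rz(yaw) Ry(pitch) Rx(roll)).
In Python, from workcell import env gives the robot as it stands.
- The arm moves only by the shell command python3 -m jog 'ROWS' [OPENING] [FORCE]. ROWS is JSON, a list of rows, each an object with "offset": the shift along the tool's x, y, z in m, a list of three; "yaw": the turn about the tool's y in degrees. A call has 1 to 5 rows; each row is the pose to reach, as a shift and turn from the pose measured when the call began, along the tool's axes at that moment; what a row does not reach only later rows make up. A row lasts 1/8 s, in which the tool goes at most 62.5 mm and 10.7 degrees, less where a joint would pass 70% of its speed; a pose out of reach is approached as far as the arm can. A call with a gripper value outside its range is refused whole. OPENING is the opening, from 0 (shut) to 1 (fully open), set as the call begins (- or left out, the last holds). The fingers move at their own pace and stop on an object; FORCE is the grip in N (left out, the last holds). Time passes only in rows, so rows that repeat a pose let the fingers close. It gives the time, the measured TCP pose, the force and the opening at its end, in the units of the state.
- env.state(): the state, without advancing time (a new reading comes with each control period).
- env.read_camera(name): name is "scene" or "top"; returns the picture (480x640x3 uint8, blue, green, red); there is no depth.
- env.camera_model(name): a dict with "fovy" (degrees; the focal length in pixels is half the picture's height over the tangent of half this angle, whatever the lens; pixels are square), "cx", "cy" (the principal point, pixels), "position" and "rotation" of the camera in the world. Camera axes: x right, y up, looking along -z (the intrinsics and any distortion apply to the point x, -y, -z); pixel columns grow to the right and rows downward; lengths in m; the calibration is good to about 2 mm. A picture is of the moment at which its call begins. camera_model takes no time and is no camera call.
- env.sign_off(): hands the job in, once; it reports no verdict.
Trained networks look in the newest picture that a camera, given by its name, has taken for a name from the list of things; names that differ only in an ending like _2 or _b are one class to them, and where a whole thing is asked for, a point or a joint stands for the part that bears it (a point fixed in the world has none). Each returns a list of dicts, best first, with "score" (0 to 1); they miss things now and then, are a little off and sometimes report something else, mostly with a low value. They report only what shows in the picture. A call takes as long as a camera call.
- env.outline_of(camera, target): "mask" (480x640 bool, what is visible of it) and "box" ([left, top, right, bottom] in pixels, round what is visible of it).
- env.place_of(camera, target): "at" ([column, row] in pixels: a listed point, or the origin of a listed thing).
The state is a dict: "t": time; "joint_positions": joint angles; "qvel": joint speeds; "joint_torque": joint torques, N m; "ee_pos": TCP position; "tcp_rot": TCP orientation; "ft_force": force on the tool from outside, world axes, zero at the start; "torque": the same for the moment, N m; "opening": finger opening in m.
Only numpy, scipy, OpenCV 4.12 (cv2) and the standard library are available. Lean on these libraries where they do the work, as an engineer would, in place of code of your own. Each camera call takes 0.05 s, during which the arm holds its last target.

## Working session

There is one attempt and no reset: what is moved stays moved. The work goes in short steps, Python scripts to look and compute and a shell command to move; the robot and the scene stay as the last step left them, time stands still between calls to the robot, and variables do not carry over. Pictures are saved under pics/ and viewed, and the job is handed in when it is done.

```bash
ls; mkdir -p pics; python3 - <<'E'
from workcell import env
import cv2
print(env.state(), env.grasp_offset)
for c in ("scene","top"):
    im=env.read_camera(c); cv2.imwrite(f"pics/{c}0.png",im); print(c,env.camera_model(c))
    for n in ("guard_bar","guard_hinge","axle","crank","jar","dish"):
        try: print(n,[(d["at"],d["score"]) for d in env.place_of(c,n)][:3])
        except Exception as e: print(n,e)
print(env.state()["t"])
E
```

```text
pics
{'t': 0.0, 'joint_positions': array([ 1.10151474e+00,  2.07408429e-01,  1.54292786e+00, -3.67985983e-06,
        1.39349312e+00, -1.50452562e-01]), 'qvel': array([-2.36591256e-03,  7.75079503e-05, -6.75008513e-04,  1.21533752e-03,
       -3.75724921e-04,  1.41499023e-03]), 'joint_torque': array([ 6.18535014e-04, -3.70892715e+01, -2.81411844e+01,  6.99111354e-02,
        3.62522935e-02, -1.67376579e-04]), 'ee_pos': array([0.17985812, 0.54530769, 0.20430976]), 'tcp_rot': array([-1.57046465,  0.00221203,  1.25196832]), 'ft_force': array([ 0.6697725 , -1.45188286, -0.7972359 ]), 'torque': array([-0.03522182, -0.00734657,  0.01575243]), 'opening': 0.09394884120871355} 0.0188
scene {'fovy': 54.25832403780372, 'cx': 317.395104165898, 'cy': 249.3196252138055, 'position': array([ 0.96627045, -0.4908834 ,  0.68014054]), 'rotation': array([ 0.86299406, -0.01612041,  0.65734308])}
guard_bar [([250.9, 228.0], 0.59)]
guard_hinge [([319.9, 266.9], 0.9)]
axle [([267.3, 270.8], 0.62)]
crank []
jar []
dish [([232.5, 388.4], 0.6)]
top {'fovy': 49.15718449342801, 'cx': 316.50469706731315, 'cy': 240.53220532813035, 'position': array([0.483134  , 0.04847111, 1.00251599]), 'rotation': array([ 0.11638728, -0.01419144, -1.59376291])}
guard_bar [([377.1, 291.9], 0.76)]
guard_hinge [([369.0, 199.6], 0.92)]
axle [([368.2, 274.2], 0.84)]
crank [([348.7, 278.7], 0.73)]
jar [([272.9, 247.4], 0.72)]
dish [([447.4, 243.0], 0.58)]
0.7
```

View pics/scene0.png

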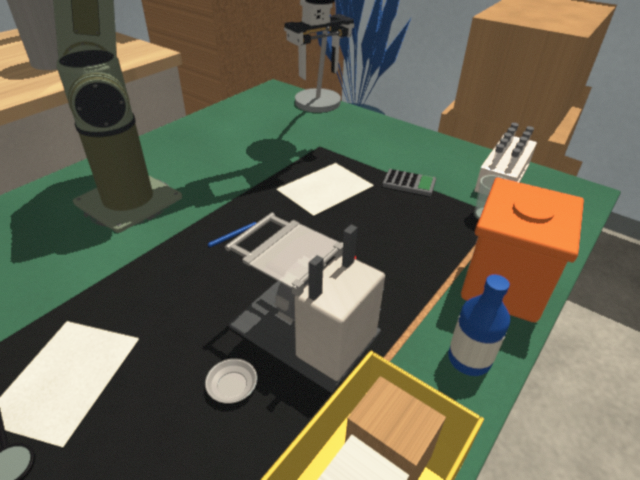

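View pics/top0.png

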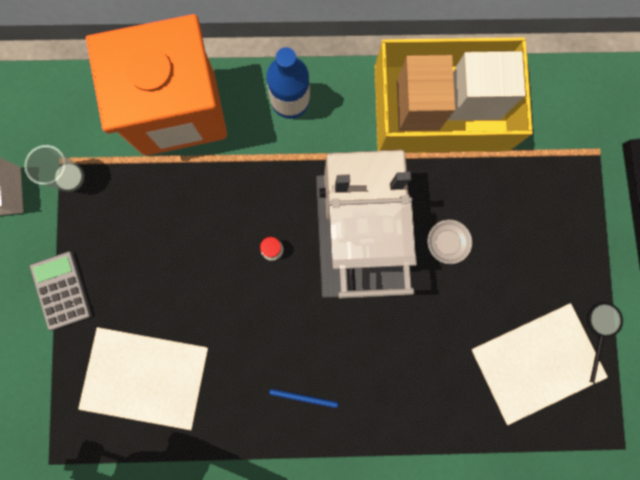

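```bash
cat > h.py <<'E'
import numpy as np
from scipy.spatial.transform import Rotation as R
from workcell import env
def ray(c,px):
    m=env.camera_model(c); f=240/np.tan(np.radians(m["fovy"]/2))
    d=np.array([(px[0]-m["cx"])/f,-(px[1]-m["cy"])/f,-1.])
    return np.array(m["position"]), R.from_euler("xyz",m["rotation"]).as_matrix()@d
def atz(c,px,z):
    p,d=ray(c,px); return p+d*(z-p[2])/d[2]
def proj(c,P):
    m=env.camera_model(c); f=240/np.tan(np.radians(m["fovy"]/2))
    q=R.from_euler("xyz",m["rotation"]).as_matrix().T@(np.asarray(P)-m["position"])
    return np.array([m["cx"]+f*q[0]/-q[2], m["cy"]-f*q[1]/-q[2]])
def tool():
    s=env.state(); return np.array(s["ee_pos"]),R.from_euler("xyz",s["tcp_rot"]).as_matrix()
E
python3 - <<'E'
from h import *
for n,t,s,z in (("bar",[377.1,291.9],[250.9,228.0],.18),("hinge",[369,199.6],[319.9,266.9],.18),("axle",[368.2,274.2],[267.3,270.8],.105)):
    print(n,atz("top",t,z),atz("scene",s,z))
# bar ends (top view), hinge ends
for px in ([339,296],[412,292],[335,203],[406,199]): print(px,atz("top",px,.18))
for z in (.08,.105,.14): print("crank",z,atz("top",[348.7,278.7],z))
print("jar",atz("top",[272.9,247.4],0),"dish",atz("top",[447.4,243],0))
print(tool()[1])
E
```

```text
bar [ 0.49618117 -0.05825307  0.18      ] [ 0.49119301 -0.05029833  0.18      ]
hinge [ 0.6429529  -0.05064699  0.18      ] [ 0.64456079 -0.05443505  0.18      ]
axle [ 0.527861   -0.05382431  0.105     ] [ 0.52909012 -0.05593385  0.105     ]
[339, 296] [0.49116939 0.00150374 0.18      ]
[412, 292] [ 0.49478406 -0.11292862  0.18      ]
[335, 203] [0.63854814 0.00376049 0.18      ]
[406, 199] [ 0.64273213 -0.10985031  0.18      ]
crank 0.08 [ 0.52197296 -0.02210023  0.08      ]
crank 0.105 [ 0.52092043 -0.02018776  0.105     ]
crank 0.14 [ 0.51944689 -0.01751031  0.14      ]
jar [0.58851807 0.11550699 0.        ] dish [ 0.58982314 -0.2208772   0.        ]
[[ 3.13405576e-01 -1.33668598e-05 -9.49619368e-01]
 [ 9.49619368e-01  1.13438581e-05  3.13405576e-01]
 [ 6.58309901e-06 -1.00000000e+00  1.62486574e-05]]
```

```bash
python3 - <<'E'
import cv2
a=cv2.imread("pics/scene0.png")[190:390,200:400]; b=cv2.imread("pics/top0.png")[140:310,300:470]
cv2.imwrite("pics/z0.png",cv2.hconcat([cv2.resize(a,(400,400),interpolation=2),cv2.resize(b,(400,400),interpolation=2)]))
E
```

```text
(no output)
```

View pics/z0.png

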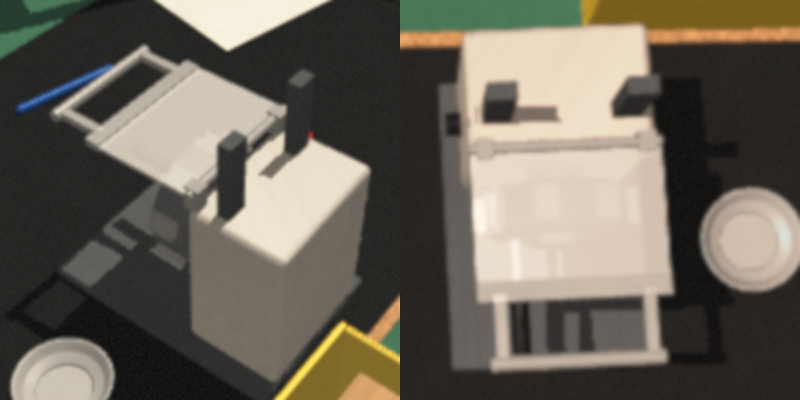

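```bash
python3 -m jog '[{"offset":[-0.042,-0.011,-0.043],"yaw":10},{"offset":[-0.084,-0.022,-0.086],"yaw":20},{"offset":[-0.126,-0.033,-0.129],"yaw":30},{"offset":[-0.168,-0.044,-0.172],"yaw":40},{"offset":[-0.210,-0.056,-0.215],"yaw":50}]' 0.34 10
cat > go.py <<'E'
import sys
from h import *
# usage: go.py x y z yawdeg(of tool x in world): prints tool-frame shift & yaw
x,y,z,a=map(float,sys.argv[1:5]); p,M=tool()
d=np.array([x,y,z])-p
cur=np.degrees(np.arctan2(M[1,0],M[0,0]))
print("tcp",p.round(4),"jaw yaw",cur.round(2),"shift tool",(M.T@d).round(4),"yaw",round(-((a-cur+180)%360-180),2), "M",M.round(3).tolist())
s=env.state(); print("F",s["ft_force"].round(2),"q",s["joint_positions"].round(2),"open",s["opening"],"t",s["t"])
E
python3 go.py 0.494 -0.056 0.25 1.8
```

```text
t: 1.32
ee_pos: [0.3191, 0.2776, 0.2621]
tcp_rot: [-1.571, -0.001, 0.374]
ft_force: [0.6, 0.9, -0.3]
opening: 0.0473
tcp [0.3191 0.2776 0.2621] jaw yaw 21.44 shift tool [ 0.0408  0.0121 -0.3744] yaw 19.64 M [[0.931, 0.001, -0.366], [0.366, 0.0, 0.931], [0.001, -1.0, 0.0]]
F [ 0.62  0.91 -0.33] q [ 0.51 -0.17  1.81 -0.    1.5   0.14] open 0.047345741480978754 t 1.325
```

```bash
python3 -m jog '[{"offset":[0.007,0,-0.060],"yaw":4},{"offset":[0.014,0,-0.120],"yaw":8},{"offset":[0.021,0,-0.180],"yaw":12},{"offset":[0.028,0,-0.240],"yaw":16},{"offset":[0.035,0,-0.300],"yaw":19.6}]'
python3 -m jog '[{"offset":[0,0,-0.030],"yaw":0},{"offset":[0,0,-0.050],"yaw":0}]'
python3 - <<'E'
from h import *
import cv2
im=env.read_camera("top"); cv2.imwrite("pics/t1.png",im)
for n in ("guard_bar","guard_hinge"): print(n,[(d["at"],d["score"]) for d in env.place_of("top",n)][:2])
E
python3 go.py 0.494 -0.056 0.16 1.8
```

```text
t: 1.95
ee_pos: [0.4621, 0.0092, 0.2625]
tcp_rot: [-1.57, -0.002, 0.03]
ft_force: [0.5, 0.0, 0.8]
opening: 0.0326
t: 2.2
ee_pos: [0.4638, -0.0427, 0.2625]
tcp_rot: [-1.57, -0.002, 0.027]
ft_force: [0.6, 0.8, -0.3]
opening: 0.0319
guard_bar []
guard_hinge [([372.1, 200.4], 0.7)]
tcp [ 0.4636 -0.0413  0.2625] jaw yaw 1.57 shift tool [ 0.0297  0.1026 -0.0156] yaw -0.23 M [[1.0, 0.002, -0.027], [0.027, 0.001, 1.0], [0.002, -1.0, 0.001]]
F [-0.7   0.16 -0.  ] q [-0.28 -0.08  1.72  0.    1.49 -0.3 ] open 0.03157463353444187 t 2.35
```

View pics/t1.png

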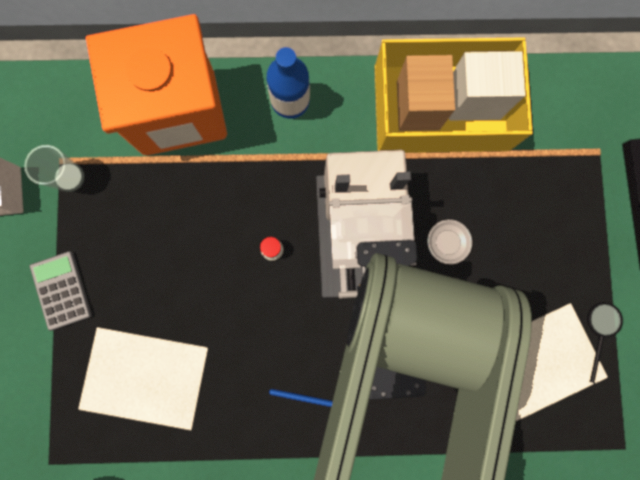

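```bash
python3 -m jog '[{"offset":[0.015,0.02,-0.010],"yaw":0},{"offset":[0.030,0.04,-0.0155],"yaw":0},{"offset":[0.030,0.055,-0.0155],"yaw":0}]'
python3 - <<'E'
from h import *
import cv2
im=env.read_camera("scene"); cv2.imwrite("pics/s2.png",cv2.resize(im[150:350,180:380],(600,600),interpolation=2))
E
python3 go.py 0.494 -0.056 0.161 1.8
```

```text
t: 2.72
ee_pos: [0.4943, -0.0549, 0.2067]
tcp_rot: [-1.569, -0.002, 0.029]
ft_force: [-0.0, 0.9, -0.5]
opening: 0.0321
tcp [ 0.4924 -0.0544  0.2045] jaw yaw 1.64 shift tool [ 0.0017  0.0435 -0.0017] yaw -0.16 M [[1.0, -0.002, -0.029], [0.029, 0.003, 1.0], [-0.002, -1.0, 0.003]]
F [-0.35 -0.25 -1.18] q [-0.29  0.04  1.73  0.    1.37 -0.32] open 0.03230784585461073 t 2.775
```

View pics/s2.png

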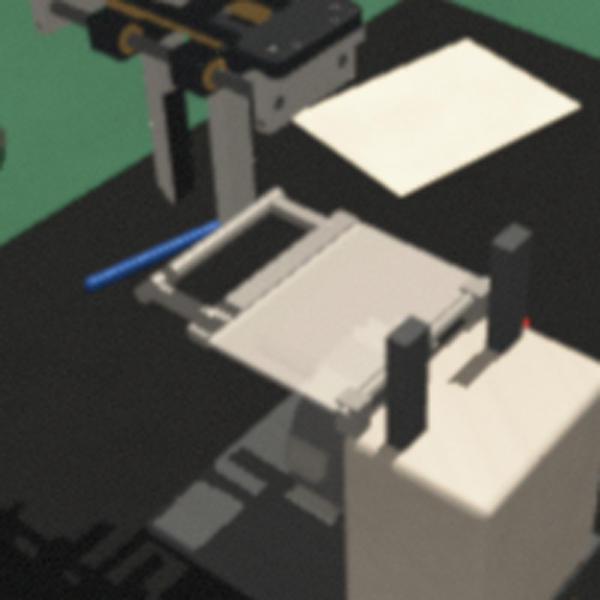

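The rear finger hangs over the bar's gap at crop (235,215) and the front finger is ahead of the bar. I'll descend and close.

```bash
python3 -m jog '[{"offset":[0.001,0.022,-0.001],"yaw":0},{"offset":[0.001,0.043,-0.001],"yaw":0},{"offset":[0.001,0.043,-0.001],"yaw":0}]'
python3 -m jog '[{"offset":[0,0,0],"yaw":0},{"offset":[0,0,0],"yaw":0},{"offset":[0,0,0],"yaw":0}]' 0 12
python3 go.py 0.494 -0.056 0.161 1.8
```

```text
t: 3.15
ee_pos: [0.4914, -0.054, 0.1601]
tcp_rot: [-1.567, 0.006, 0.03]
ft_force: [0.5, -0.5, -0.3]
opening: 0.0318
t: 3.52
ee_pos: [0.4954, -0.0539, 0.1623]
tcp_rot: [-1.567, -0.004, 0.029]
ft_force: [6.5, 1.7, -1.1]
opening: 0.0094
tcp [ 0.4954 -0.0539  0.1623] jaw yaw 1.67 shift tool [-0.0015  0.0013 -0.0021] yaw -0.13 M [[1.0, 0.004, -0.029], [0.029, 0.004, 1.0], [0.004, -1.0, 0.004]]
F [ 6.55  1.74 -1.12] q [-0.29  0.08  1.78  0.01  1.28 -0.32] open 0.009392271239384997 t 3.525
```

```bash
python3 -m jog '[{"offset":[0.002,-0.0145,0],"yaw":0},{"offset":[0.004,-0.0288,0],"yaw":0},{"offset":[0.0075,-0.0428,0],"yaw":0},{"offset":[0.0124,-0.0565,0],"yaw":0},{"offset":[0.0188,-0.0695,0],"yaw":0}]'
python3 go.py 0.494 -0.056 0.161 1.8; python3 - <<'E'
from h import *
import cv2
im=env.read_camera("scene"); cv2.imwrite("pics/s3.png",im)
E
```

```text
t: 4.15
ee_pos: [0.5131, -0.0534, 0.2328]
tcp_rot: [-1.566, -0.001, 0.029]
ft_force: [-5.5, 0.3, 0.6]
opening: 0.0097
tcp [ 0.5131 -0.0534  0.2328] jaw yaw 1.68 shift tool [-0.0193  0.0718 -0.0023] yaw -0.12 M [[1.0, 0.001, -0.029], [0.029, 0.004, 1.0], [0.001, -1.0, 0.004]]
F [-5.52  0.31  0.61] q [-0.27  0.06  1.65  0.    1.43 -0.3 ] open 0.009663569835594292 t 4.15
```

View pics/s3.png

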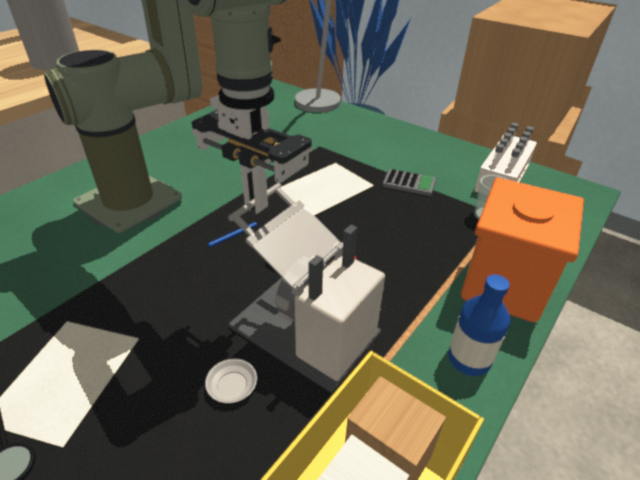

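```bash
python3 -m jog '[{"offset":[0.0089,-0.0127,0],"yaw":0},{"offset":[0.0179,-0.024,0],"yaw":0},{"offset":[0.028,-0.0344,0],"yaw":0},{"offset":[0.0391,-0.0438,0],"yaw":0},{"offset":[0.051,-0.052,0],"yaw":0}]'
python3 go.py 0.494 -0.056 0.161 1.8
```

```text
t: 4.82
ee_pos: [0.566, -0.0522, 0.2899]
tcp_rot: [-1.567, -0.006, 0.029]
ft_force: [-4.7, 0.7, 3.5]
opening: 0.0095
tcp [ 0.566  -0.0522  0.2899] jaw yaw 1.69 shift tool [-0.0728  0.1285 -0.0021] yaw -0.11 M [[1.0, 0.006, -0.029], [0.029, 0.004, 1.0], [0.006, -1.0, 0.004]]
F [-4.69  0.68  3.54] q [-0.25  0.14  1.45  0.    1.55 -0.28] open 0.009469977939055579 t 4.825
```

```bash
python3 -m jog '[{"offset":[0.0127,-0.0066,0],"yaw":0},{"offset":[0.0264,-0.0121,0],"yaw":0},{"offset":[0.0406,-0.0162,0],"yaw":0},{"offset":[0.0551,-0.0188,0],"yaw":0},{"offset":[0.064,-0.0197,0],"yaw":0}]'
python3 go.py 0.494 -0.056 0.161 1.8; python3 - <<'E'
from h import *
import cv2
im=env.read_camera("scene"); cv2.imwrite("pics/s4.png",cv2.resize(im[100:300,200:400],(600,600),interpolation=2))
E
```

```text
t: 5.45
ee_pos: [0.6317, -0.0506, 0.3117]
tcp_rot: [-1.568, -0.009, 0.03]
ft_force: [-1.1, -0.7, 0.8]
opening: 0.0094
tcp [ 0.6317 -0.0506  0.3117] jaw yaw 1.69 shift tool [-0.1392  0.1495 -0.0017] yaw -0.11 M [[1.0, 0.009, -0.03], [0.03, 0.003, 1.0], [0.009, -1.0, 0.003]]
F [-1.14 -0.7   0.84] q [-0.22  0.27  1.25  0.    1.61 -0.25] open 0.009372001014639506 t 5.45
```

View pics/s4.png

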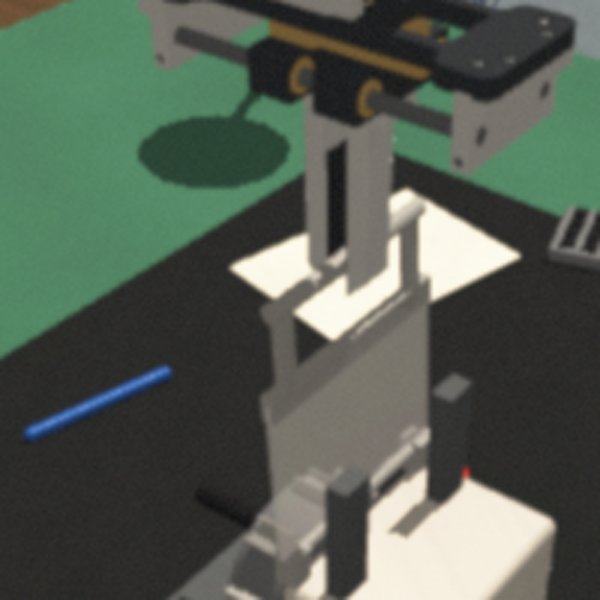

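```bash
python3 -m jog '[{"offset":[0.008,-0.0005,0],"yaw":0},{"offset":[0.016,-0.0003,0],"yaw":0},{"offset":[0.024,0.0003,0],"yaw":0},{"offset":[0.031,0.0012,0],"yaw":0},{"offset":[0.037,0.0023,0],"yaw":0}]'
python3 go.py 0.494 -0.056 0.161 1.8
```

```text
t: 6.12
ee_pos: [0.6699, -0.0496, 0.3096]
tcp_rot: [-1.568, -0.01, 0.029]
ft_force: [0.4, 0.1, -0.8]
opening: 0.0093
tcp [ 0.6699 -0.0496  0.3096] jaw yaw 1.69 shift tool [-0.1776  0.1468 -0.0016] yaw -0.11 M [[1.0, 0.01, -0.029], [0.029, 0.003, 1.0], [0.01, -1.0, 0.003]]
F [ 0.36  0.1  -0.8 ] q [-0.21  0.35  1.15  0.    1.63 -0.23] open 0.009254734478477316 t 6.125
```

```bash
python3 -m jog '[{"offset":[0.004,0.0009,0],"yaw":0},{"offset":[0.008,0.002,0],"yaw":0},{"offset":[0.011,0.003,0],"yaw":0},{"offset":[0.014,0.004,0],"yaw":0},{"offset":[0.016,0.005,0],"yaw":0}]'
python3 go.py 0.494 -0.056 0.161 1.8; python3 - <<'E'
from h import *
import cv2
im=env.read_camera("scene"); cv2.imwrite("pics/s5.png",cv2.resize(im[100:300,200:400],(600,600),interpolation=2))
E
```

```text
t: 6.75
ee_pos: [0.6807, -0.0494, 0.3066]
tcp_rot: [-1.569, 0.002, 0.029]
ft_force: [-20.3, -0.5, 13.8]
opening: 0.0095
tcp [ 0.6807 -0.0494  0.3066] jaw yaw 1.65 shift tool [-0.1866  0.146  -0.0016] yaw -0.15 M [[1.0, -0.002, -0.029], [0.029, 0.002, 1.0], [-0.002, -1.0, 0.002]]
F [-20.3   -0.52  13.77] q [-0.2   0.39  1.11  0.    1.65 -0.23] open 0.009450926922017327 t 6.75
```

View pics/s5.png

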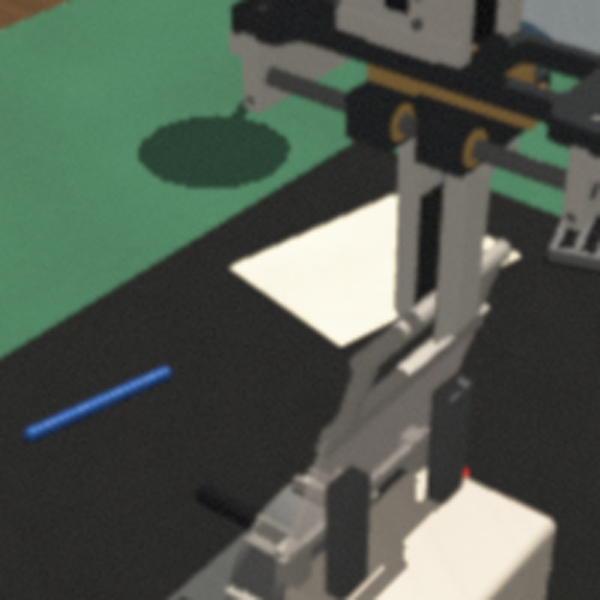

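```bash
python3 -m jog '[{"offset":[-0.001,-0.001,0],"yaw":0},{"offset":[-0.001,-0.001,0],"yaw":0}]'
python3 -m jog '[{"offset":[0,0,0],"yaw":0},{"offset":[0,0,0],"yaw":0},{"offset":[0,-0.015,0],"yaw":0},{"offset":[0,-0.04,0],"yaw":0}]' 0.35
python3 go.py 0.494 -0.056 0.161 1.8; python3 - <<'E'
from h import *
import cv2
im=env.read_camera("scene"); cv2.imwrite("pics/s6.png",cv2.resize(im[100:300,200:400],(600,600),interpolation=2))
E
```

```text
t: 7.05
ee_pos: [0.6796, -0.0494, 0.3071]
tcp_rot: [-1.568, 0.002, 0.029]
ft_force: [-0.6, -1.4, -2.4]
opening: 0.0093
t: 7.55
ee_pos: [0.6795, -0.0493, 0.3474]
tcp_rot: [-1.568, 0.003, 0.029]
ft_force: [-0.7, 0.8, -0.9]
opening: 0.0327
tcp [ 0.6795 -0.0493  0.3474] jaw yaw 1.66 shift tool [-0.185   0.187  -0.0019] yaw -0.14 M [[1.0, -0.003, -0.029], [0.029, 0.003, 1.0], [-0.003, -1.0, 0.003]]
F [-0.72  0.75 -0.9 ] q [-0.2   0.38  1.04  0.    1.73 -0.23] open 0.03266001151732439 t 7.55
```

View pics/s6.png

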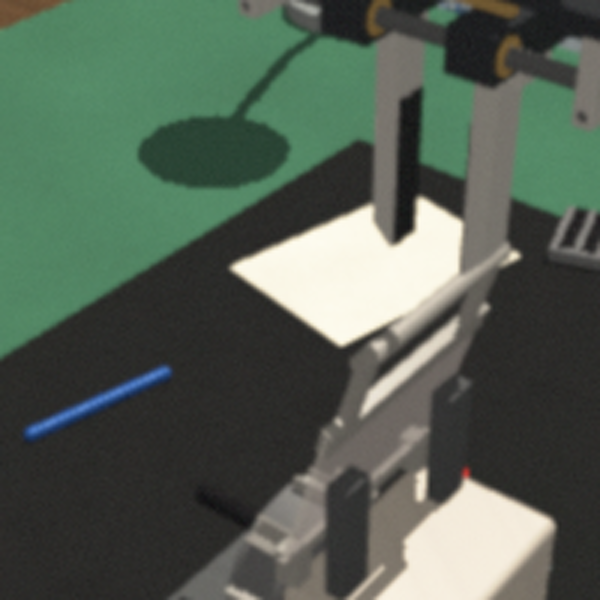

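```bash
python3 -m jog '[{"offset":[-0.03,-0.02,0],"yaw":-10},{"offset":[-0.08,-0.02,0],"yaw":-20},{"offset":[-0.13,-0.02,0],"yaw":-30},{"offset":[-0.19,-0.02,0],"yaw":-40},{"offset":[-0.25,-0.02,0],"yaw":-50}]' 0.5
python3 go.py 0.4 -0.056 0.35 91.8; python3 - <<'E'
from h import *
import cv2
for c in ("scene","top"):
    im=env.read_camera(c); cv2.imwrite(f"pics/{c}7.png",im)
    for n in ("crank","axle","guard_hinge"): print(c,n,[(d["at"],d["score"]) for d in env.place_of(c,n)][:2])
a=cv2.imread("pics/scene7.png")[190:340,210:360]; b=cv2.imread("pics/top7.png")[140:310,300:470]
cv2.imwrite("pics/z7.png",cv2.hconcat([cv2.resize(a,(400,400),interpolation=2),cv2.resize(b,(400,400),interpolation=2)]))
E
```

```text
t: 8.22
ee_pos: [0.4299, -0.0569, 0.3727]
tcp_rot: [-1.577, -0.005, 0.908]
ft_force: [-0.9, -0.7, -0.3]
opening: 0.0472
tcp [ 0.4299 -0.0569  0.3727] jaw yaw 52.01 shift tool [-0.0178  0.0224  0.0243] yaw -39.79 M [[0.615, 0.008, -0.788], [0.788, 0.0, 0.615], [0.005, -1.0, -0.006]]
F [-0.9  -0.68 -0.27] q [-0.33 -0.19  1.6   0.    1.72 -1.24] open 0.04724238766773372 t 8.225
scene crank []
scene axle [([267.7, 270.7], 0.74)]
scene guard_hinge [([340.6, 195.8], 0.37)]
top crank [([351.8, 278.5], 0.56)]
top axle [([367.1, 275.7], 0.62)]
top guard_hinge [([368.8, 200.9], 0.56)]
```

View pics/z7.png

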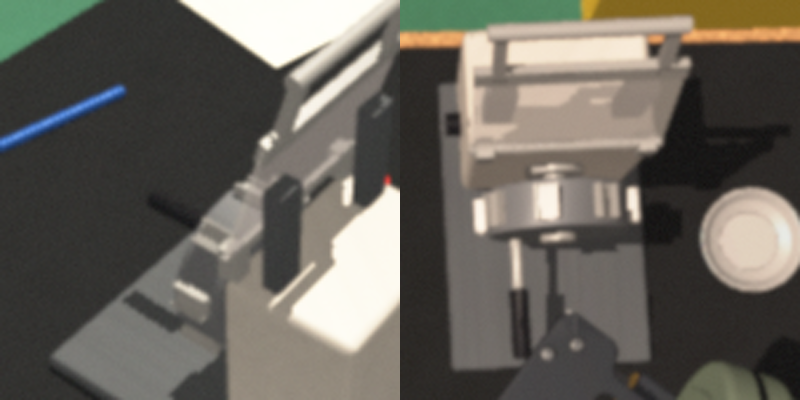

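```bash
python3 - <<'E'
from h import *
def tri(a,b):
    p1,d1=ray("top",a); p2,d2=ray("scene",b); d1/=np.linalg.norm(d1); d2/=np.linalg.norm(d2)
    A=np.stack([d1,-d2],1); t=np.linalg.lstsq(A,p2-p1,rcond=None)[0]
    q1=p1+t[0]*d1;q2=p2+t[1]*d2; return (q1+q2)/2, np.linalg.norm(q1-q2)
print("outer end",tri([351.4,291.3],[266.5,264.5]))
for z in (.105,.12,.13): print("mid",z,atz("top",[350.4,277.3],z),"axle",atz("top",[367.6,275],.105))
ax=np.array([.5265,-.0545,.105])
print(proj("top",ax),proj("scene",ax))
E
```

```text
outer end (array([ 0.49935842, -0.02640242,  0.0822263 ]), np.float64(0.001201451974382047))
mid 0.105 [ 0.52324418 -0.02316853  0.105     ] axle [ 0.52651629 -0.05274902  0.105     ]
mid 0.12 [ 0.52257383 -0.02197123  0.12      ] axle [ 0.52651629 -0.05274902  0.105     ]
mid 0.13 [ 0.52212693 -0.02117303  0.13      ] axle [ 0.52651629 -0.05274902  0.105     ]
[368.62131026 274.98674893] [266.76745994 269.75377084]
```

```bash
python3 -m jog '[{"offset":[0.02,0.03,-0.013],"yaw":-10},{"offset":[0.04,0.07,-0.026],"yaw":-20},{"offset":[0.06,0.11,-0.04],"yaw":-30},{"offset":[0.083,0.15,-0.053],"yaw":-39.8},{"offset":[0.083,0.17,-0.053],"yaw":-39.8}]'
python3 go.py 0.523 -0.025 0.064 91.8
```

```text
t: 9.25
ee_pos: [0.5276, -0.0237, 0.1987]
tcp_rot: [-1.572, -0.002, 1.598]
ft_force: [-0.1, -0.5, 0.2]
opening: 0.0467
tcp [ 0.5276 -0.0237  0.1987] jaw yaw 91.58 shift tool [-0.0015  0.1347  0.0047] yaw -0.22 M [[-0.028, 0.001, -1.0], [1.0, 0.002, -0.028], [0.002, -1.0, -0.001]]
F [-0.07 -0.53  0.24] q [-0.21  0.11  1.66  0.    1.36 -1.81] open 0.046671200547081036 t 9.25
```

```bash
python3 -m jog '[{"offset":[-0.0015,0.03,0.005],"yaw":0},{"offset":[-0.0015,0.07,0.005],"yaw":0},{"offset":[-0.0015,0.09,0.005],"yaw":0}]'
python3 - <<'E'
from h import *
import cv2
im=env.read_camera("scene"); cv2.imwrite("pics/s8.png",cv2.resize(im[130:330,180:380],(600,600),interpolation=2))
E
python3 go.py 0.523 -0.025 0.064 91.8
```

```text
t: 9.62
ee_pos: [0.522, -0.0246, 0.1053]
tcp_rot: [-1.567, -0.004, 1.598]
ft_force: [-0.4, -0.1, 0.7]
opening: 0.0472
tcp [ 0.5205 -0.0244  0.1033] jaw yaw 91.58 shift tool [-0.0009  0.0392 -0.0028] yaw -0.22 M [[-0.028, -0.007, -1.0], [1.0, 0.004, -0.028], [0.005, -1.0, 0.007]]
F [-0.81 -0.39 -0.56] q [-0.21  0.21  1.77  0.    1.18 -1.81] open 0.04700264752362527 t 9.675
```

View pics/s8.png

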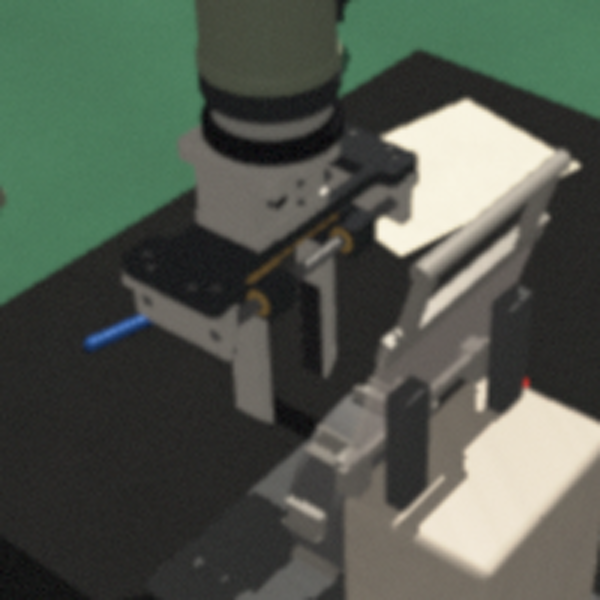

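```bash
python3 -m jog '[{"offset":[-0.001,0.02,-0.0],"yaw":0},{"offset":[-0.001,0.039,-0.001],"yaw":0},{"offset":[-0.001,0.039,-0.001],"yaw":0}]'
python3 -m jog '[{"offset":[0,0,0],"yaw":0},{"offset":[0,0,0],"yaw":0},{"offset":[0,0,0],"yaw":0},{"offset":[0,0,0],"yaw":0}]' 0 30
python3 go.py 0.523 -0.025 0.064 91.8
python3 - <<'E'
from h import *
import cv2
im=env.read_camera("scene"); cv2.imwrite("pics/s9.png",cv2.resize(im[130:330,180:380],(600,600),interpolation=2))
E
```

```text
t: 10.05
ee_pos: [0.5207, -0.0248, 0.0627]
tcp_rot: [-1.56, -0.006, 1.598]
ft_force: [-0.8, 0.5, 1.0]
opening: 0.0464
t: 10.55
ee_pos: [0.5211, -0.0243, 0.0631]
tcp_rot: [-1.561, -0.006, 1.598]
ft_force: [0.9, 2.4, 0.5]
opening: 0.0133
tcp [ 0.5211 -0.0243  0.0631] jaw yaw 91.56 shift tool [-0.0008 -0.0009 -0.0019] yaw -0.24 M [[-0.027, -0.01, -1.0], [1.0, 0.006, -0.027], [0.006, -1.0, 0.01]]
F [0.94 2.41 0.54] q [-0.22  0.27  1.79  0.    1.1  -1.82] open 0.01334486893965968 t 10.55
```

View pics/s9.png

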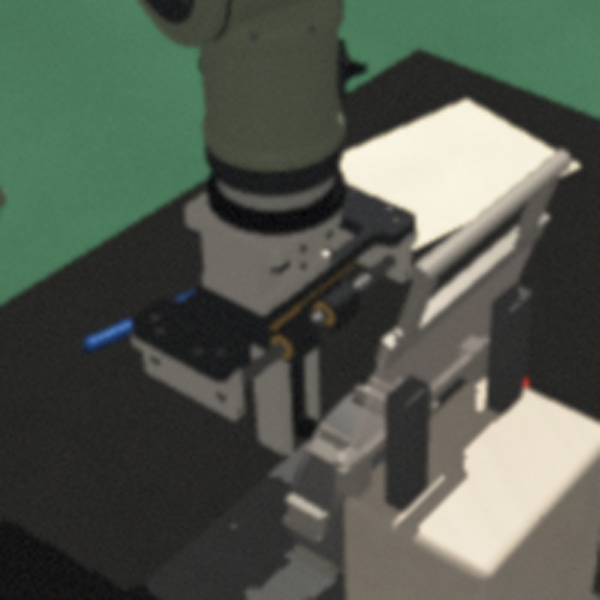

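```bash
cat > rec.py <<'E'
import sys,json,os
from h import *
# rec.py dir [step] [n] : log state, fit circle, print next offsets
s=env.state(); p=s["ee_pos"]; F=s["ft_force"]
L=json.load(open("log.json")) if os.path.exists("log.json") else []
dr=int(sys.argv[1]); st=float(sys.argv[2]); n=int(sys.argv[3])
L.append([s["t"],*p,*F,dr,*s["qvel"],*s["joint_positions"],*s["joint_torque"]]); json.dump(L,open("log.json","w"))
from scipy.optimize import least_squares
D=np.array([[l[2],l[3]] for l in L])
c=least_squares(lambda c:np.r_[np.hypot(D[:,0]-c[0],D[:,1]-c[1])-.036,(c[0]+.0535)/3,(c[1]-.085)/3],[-.0535,.085]).x
ph=np.arctan2(p[2]-c[1],p[1]-c[0]); r=np.hypot(p[2]-c[1],p[1]-c[0])
FT=-np.sin(ph)*F[1]+np.cos(ph)*F[2]; FR=np.cos(ph)*F[1]+np.sin(ph)*F[2]
print("t %.2f x %.4f y %.4f z %.4f c %s phi %.3f r %.4f FT %.2f FR %.2f Fx %.2f open %.4f"%(s["t"],*p,c.round(4),ph,r,FT,FR,F[0],s["opening"]))
_,M=tool()
for k in range(1,n+1):
    a=ph+dr*st*k
    d=np.array([-.031*(c[0]+.036*np.cos(a)-p[1])+ (.522-p[0])*0, c[0]+.036*np.cos(a)-p[1], c[1]+.036*np.sin(a)-p[2]])
    print((M.T@d).round(4).tolist(),end=" ")
print()
E
python3 rec.py 1 .25 3; rm -f log.json
python3 -m jog '[{"offset":[0.004,-0.0081,0],"yaw":0},{"offset":[0.006,-0.0168,0],"yaw":0},{"offset":[0.0055,-0.0258,0],"yaw":0}]' >/dev/null; python3 rec.py 1 .25 3
```

```text
t 10.60 x 0.5212 y -0.0243 z 0.0632 c [-0.0532  0.0848] phi -0.642 r 0.0360 FT 2.66 FR 1.44 Fx 0.26 open 0.0130
[0.0045, -0.0078, 0.0001] [0.0069, -0.0164, 0.0002] [0.0071, -0.0254, 0.0003] 
t 10.97 x 0.5209 y -0.0178 z 0.0891 c [-0.0535  0.085 ] phi 0.115 r 0.0360 FT -8.13 FR 2.86 Fx 3.02 open 0.0136
[-0.0021, -0.0087, 0.0001] [-0.0062, -0.0167, 0.0001] [-0.0122, -0.0234, 0.0002]
```

```bash
python3 -m jog '[{"offset":[-0.002,-0.0088,0],"yaw":0},{"offset":[-0.0062,-0.0168,0],"yaw":0}]' >/dev/null; python3 rec.py 1 .25 2
```

```text
t 11.22 x 0.5211 y -0.0247 z 0.1062 c [-0.0535  0.0848] phi 0.639 r 0.0360 FT -7.50 FR -7.79 Fx 5.29 open 0.0129
[-0.0061, -0.0066, 0.0001] [-0.0137, -0.0114, 0.0001]
```

```bash
python3 -m jog '[{"offset":[-0.0065,-0.0064,0],"yaw":0},{"offset":[-0.014,-0.011,0],"yaw":0}]' >/dev/null; python3 rec.py 1 .25 2
```

```text
t 11.47 x 0.5214 y -0.0388 z 0.1174 c [-0.0535  0.0846] phi 1.148 r 0.0359 FT -7.02 FR -8.85 Fx 4.43 open 0.0128
[-0.0085, -0.0028, 0.0] [-0.0175, -0.0033, -0.0]
```

```bash
python3 -m jog '[{"offset":[-0.0088,-0.0018,0],"yaw":0},{"offset":[-0.018,-0.002,0],"yaw":0}]' >/dev/null; python3 rec.py 1 .25 2
```

```text
t 11.72 x 0.5219 y -0.0562 z 0.1203 c [-0.0534  0.0845] phi 1.648 r 0.0359 FT -4.67 FR -3.79 Fx 2.37 open 0.0130
[-0.0088, 0.0016, -0.0] [-0.0169, 0.0055, -0.0001]
```

```bash
python3 -m jog '[{"offset":[-0.0088,0.002,0],"yaw":0},{"offset":[-0.0169,0.0058,0],"yaw":0}]' >/dev/null; python3 rec.py 1 .25 2
```

```text
t 11.97 x 0.5224 y -0.0722 z 0.1151 c [-0.0534  0.0844] phi 2.121 r 0.0359 FT -3.52 FR -6.39 Fx 2.05 open 0.0131
[-0.0071, 0.0055, -0.0001] [-0.0126, 0.0126, -0.0002]
```

```bash
python3 -m jog '[{"offset":[-0.0070,0.0058,0],"yaw":0},{"offset":[-0.0122,0.0128,0],"yaw":0}]' >/dev/null; python3 rec.py 1 .25 2
```

```text
t 12.22 x 0.5226 y -0.0840 z 0.1031 c [-0.0533  0.0844] phi 2.593 r 0.0359 FT -1.89 FR -4.82 Fx 0.93 open 0.0129
[-0.0039, 0.0081, -0.0001] [-0.0056, 0.0169, -0.0002]
```

```bash
python3 -m jog '[{"offset":[-0.0038,0.0083,0],"yaw":0},{"offset":[-0.0052,0.0172,0],"yaw":0}]' >/dev/null; python3 rec.py 1 .25 2
```

```text
t 12.47 x 0.5228 y -0.0893 z 0.0863 c [-0.0533  0.0844] phi 3.090 r 0.0360 FT -2.85 FR -4.34 Fx 0.69 open 0.0131
[0.0005, 0.009, -0.0001] [0.0032, 0.0175, -0.0002]
```

```bash
python3 -m jog '[{"offset":[0.0007,0.009,0],"yaw":0},{"offset":[0.0036,0.0177,0],"yaw":0}]' >/dev/null; python3 rec.py 1 .25 2
```

```text
t 12.72 x 0.5228 y -0.0857 z 0.0685 c [-0.0534  0.0844] phi -2.686 r 0.0361 FT -2.06 FR -4.42 Fx 0.38 open 0.0130
[0.0049, 0.0076, -0.0] [0.0114, 0.0137, -0.0001]
```

```bash
python3 -m jog '[{"offset":[0.0050,0.0076,0],"yaw":0},{"offset":[0.0116,0.0136,0],"yaw":0}]' >/dev/null; python3 rec.py 1 .25 2
```

```text
t 12.97 x 0.5225 y -0.0744 z 0.0550 c [-0.0534  0.0844] phi -2.191 r 0.0361 FT -2.38 FR -5.15 Fx -1.97 open 0.0130
[0.0079, 0.0043, -0.0] [0.0166, 0.0066, 0.0]
```

```bash
python3 -m jog '[{"offset":[0.0079,0.0042,0],"yaw":0},{"offset":[0.0166,0.0064,0],"yaw":0}]' >/dev/null; python3 rec.py 1 .25 2
```

```text
t 13.22 x 0.5221 y -0.0586 z 0.0486 c [-0.0534  0.0844] phi -1.715 r 0.0361 FT -4.68 FR -4.87 Fx -1.00 open 0.0131
[0.009, 0.0001, 0.0] [0.0178, -0.0018, 0.0001]
```

```bash
python3 -m jog '[{"offset":[0.009,0.0001,0],"yaw":0},{"offset":[0.0178,-0.0018,0],"yaw":0}]' >/dev/null; python3 rec.py 1 .25 2
```

```text
t 13.47 x 0.5217 y -0.0411 z 0.0504 c [-0.0534  0.0843] phi -1.224 r 0.0361 FT -5.29 FR -3.63 Fx -0.13 open 0.0130
[0.008, -0.0041, 0.0001] [0.0148, -0.01, 0.0001]
```

```bash
python3 -m jog '[{"offset":[0.008,-0.0041,0],"yaw":0},{"offset":[0.0148,-0.01,0],"yaw":0}]' >/dev/null; python3 rec.py 1 .25 2
python3 - <<'E'
from h import *
import json
L=np.array(json.load(open("log.json")))
c=[-.0534,.0844]; ph=np.arctan2(L[:,3]-c[1],L[:,2]-c[0])
tau=.036*(-np.sin(ph)*L[:,5]+np.cos(ph)*L[:,6])
A=np.stack([np.ones(len(ph)),np.cos(ph),np.sin(ph)],1)
x,res,_,_=np.linalg.lstsq(A,tau,rcond=None); print(x,np.hypot(x[1],x[2]),(tau-A@x).round(3))
# tool torque on it: tau = -drag - (-W cos(phi+d)) : external on tool = drag opp - W cos(angle of weight)
al=np.arctan2(-x[2],-x[1]); print("phase: tau~ -W cos(phi-al), al",al)
E
```

```text
t 13.72 x 0.5213 y -0.0267 z 0.0601 c [-0.0533  0.0843] phi -0.738 r 0.0360 FT -6.07 FR -3.67 Fx 0.04 open 0.0131
[0.0052, -0.0073, 0.0001] [0.0084, -0.0157, 0.0002] 
[-0.1746701  -0.10517186 -0.01532498] 0.10628252702965046 [-0.014  0.001 -0.02   0.014  0.006  0.025 -0.032 -0.001  0.016 -0.024
  0.006  0.024]
phase: tau~ -W cos(phi-al), al 0.144695303431262
```

```bash
python3 -m jog '[{"offset":[-0.004,0.004,0],"yaw":0}]' >/dev/null;  python3 - <<'E'
E
python3 rec.py -1 .25 3
```

```text
t 13.85 x 0.5214 y -0.0298 z 0.0569 c [-0.0533  0.0843] phi -0.863 r 0.0361 FT 2.82 FR -7.76 Fx -2.06 open 0.0132
[-0.0076, 0.0048, -0.0001] [-0.0161, 0.0077, -0.0001] [-0.0251, 0.0083, -0.0001]
```

```bash
python3 -m jog '[{"offset":[-0.0076,0.0048,0],"yaw":0},{"offset":[-0.0161,0.0077,0],"yaw":0}]' >/dev/null; python3 rec.py -1 .25 2
```

```text
t 14.10 x 0.5218 y -0.0443 z 0.0493 c [-0.0533  0.0843] phi -1.317 r 0.0361 FT 3.92 FR -7.98 Fx -1.72 open 0.0134
[-0.0089, 0.0009, -0.0] [-0.0179, -0.0002, -0.0]
```

```bash
python3 -m jog '[{"offset":[-0.0089,0.0004,0],"yaw":0},{"offset":[-0.0179,-0.0008,0],"yaw":0}]' >/dev/null; python3 rec.py -1 .25 2
```

```text
t 14.35 x 0.5221 y -0.0601 z 0.0489 c [-0.0533  0.0843] phi -1.761 r 0.0360 FT 5.30 FR -1.03 Fx 1.21 open 0.0134
[-0.0085, -0.0029, 0.0] [-0.016, -0.0078, 0.0]
```

```bash
python3 -m jog '[{"offset":[-0.0085,-0.003,0],"yaw":0},{"offset":[-0.016,-0.008,0],"yaw":0}]' >/dev/null; python3 rec.py -1 .25 2
```

```text
t 14.60 x 0.5224 y -0.0743 z 0.0552 c [-0.0533  0.0843] phi -2.196 r 0.0359 FT 6.78 FR 0.58 Fx 2.81 open 0.0130
[-0.0065, -0.0062, 0.0] [-0.0112, -0.0138, 0.0001]
```

```bash
python3 -m jog '[{"offset":[-0.0065,-0.0062,0],"yaw":0},{"offset":[-0.0112,-0.0138,0],"yaw":0}]' >/dev/null; python3 rec.py -1 .25 2
```

```text
t 14.85 x 0.5227 y -0.0849 z 0.0674 c [-0.0533  0.0843] phi -2.651 r 0.0358 FT 7.49 FR -0.44 Fx 4.37 open 0.0131
[-0.0032, -0.0084, 0.0001] [-0.004, -0.0173, 0.0001]
```

```bash
python3 -m jog '[{"offset":[-0.0032,-0.0084,0],"yaw":0},{"offset":[-0.004,-0.0173,0],"yaw":0}]' >/dev/null; python3 rec.py -1 .25 2
```

```text
t 15.10 x 0.5228 y -0.0892 z 0.0844 c [-0.0533  0.0843] phi 3.139 r 0.0359 FT 7.65 FR -3.77 Fx 3.89 open 0.0133
[0.0012, -0.0089, 0.0001] [0.0047, -0.0172, 0.0002]
```

```bash
python3 -m jog '[{"offset":[0.0012,-0.0089,0],"yaw":0},{"offset":[0.0047,-0.0172,0],"yaw":0}]' >/dev/null; python3 rec.py -1 .25 2
```

```text
t 15.35 x 0.5227 y -0.0846 z 0.1020 c [-0.0533  0.0843] phi 2.627 r 0.0360 FT 7.48 FR -7.65 Fx 3.85 open 0.0130
[0.0055, -0.0071, 0.0001] [0.0126, -0.0126, 0.0002]
```

```bash
python3 -m jog '[{"offset":[0.0055,-0.0068,0],"yaw":0},{"offset":[0.0126,-0.012,0],"yaw":0}]' >/dev/null; python3 rec.py -1 .25 2
```

```text
t 15.60 x 0.5224 y -0.0726 z 0.1148 c [-0.0533  0.0843] phi 2.136 r 0.0360 FT 7.21 FR -7.92 Fx 3.83 open 0.0131
[0.0082, -0.0036, 0.0001] [0.0171, -0.0051, 0.0001]
```

```bash
python3 -m jog '[{"offset":[0.0082,-0.0028,0],"yaw":0},{"offset":[0.0171,-0.004,0],"yaw":0}]' >/dev/null; python3 rec.py -1 .25 2
```

```text
t 15.85 x 0.5220 y -0.0564 z 0.1202 c [-0.0533  0.0843] phi 1.657 r 0.0360 FT 4.30 FR -2.33 Fx -0.49 open 0.0130
[0.009, 0.0005, 0.0] [0.0175, 0.0032, 0.0]
```

```bash
python3 -m jog '[{"offset":[0.009,0.0008,0],"yaw":0},{"offset":[0.0175,0.0036,0],"yaw":0}]' >/dev/null; python3 rec.py -1 .25 2
```

```text
t 16.10 x 0.5215 y -0.0387 z 0.1174 c [-0.0533  0.0843] phi 1.156 r 0.0361 FT 2.70 FR -5.54 Fx 0.63 open 0.0132
[0.0076, 0.0048, -0.0] [0.0138, 0.0113, -0.0001]
```

```bash
python3 -m jog '[{"offset":[0.0076,0.0048,0],"yaw":0},{"offset":[0.0138,0.0113,0],"yaw":0}]' >/dev/null; python3 rec.py -1 .25 2
```

```text
t 16.35 x 0.5212 y -0.0245 z 0.1063 c [-0.0533  0.0843] phi 0.652 r 0.0361 FT 2.58 FR -6.83 Fx 0.43 open 0.0132
[0.0043, 0.0079, -0.0001] [0.0066, 0.0166, -0.0001]
```

```bash
python3 -m jog '[{"offset":[0.0043,0.0079,0],"yaw":0},{"offset":[0.0066,0.0166,0],"yaw":0}]' >/dev/null; python3 rec.py -1 .25 2
```

```text
t 16.60 x 0.5210 y -0.0175 z 0.0896 c [-0.0532  0.0843] phi 0.148 r 0.0361 FT 1.29 FR -6.09 Fx -0.31 open 0.0130
[-0.0001, 0.009, -0.0001] [-0.0022, 0.0177, -0.0002]
```

```bash
python3 -m jog '[{"offset":[-0.0001,0.009,0],"yaw":0},{"offset":[-0.0022,0.0177,0],"yaw":0}]' >/dev/null; python3 rec.py -1 .25 3
python3 - <<'E'
from h import *
import json
L=np.array(json.load(open("log.json")))
c=[-.0533,.0843]; ph=np.arctan2(L[:,3]-c[1],L[:,2]-c[0]); dr=L[:,7]; dr[0]=1
tau=.036*(-np.sin(ph)*L[:,5]+np.cos(ph)*L[:,6])
k=np.arange(len(ph)); print(len(ph),dr)
for sel in (dr>0,dr<0,k>=0):
    A=np.stack([dr,np.cos(ph),np.sin(ph)],1)[sel]
    x=np.linalg.lstsq(A,tau[sel],rcond=None)[0]; print(x.round(3),np.hypot(x[1],x[2]).round(3),"target phi",-np.pi/2+np.arctan2(-x[2],-x[1]),(tau[sel]-A@x).round(3))
E
```

```text
t 16.85 x 0.5211 y -0.0194 z 0.0717 c [-0.0532  0.0843] phi -0.356 r 0.0361 FT 2.50 FR -5.59 Fx -1.31 open 0.0128
[-0.0044, 0.0078, -0.0001] [-0.0105, 0.0144, -0.0001] [-0.018, 0.0193, -0.0002] 
25 [ 1.  1.  1.  1.  1.  1.  1.  1.  1.  1.  1.  1. -1. -1. -1. -1. -1. -1.
 -1. -1. -1. -1. -1. -1. -1.]
[-0.175 -0.105 -0.015] 0.106 target phi -1.4307875945707822 [-0.014  0.001 -0.02   0.013  0.006  0.025 -0.032 -0.001  0.016 -0.024
  0.006  0.024]
[-0.17  -0.112 -0.005] 0.112 target phi -1.522115023028215 [-0.    -0.007 -0.007  0.004 -0.002 -0.008  0.003  0.034 -0.02  -0.023
  0.015 -0.012  0.023]
[-0.173 -0.109 -0.01 ] 0.109 target phi -1.4792509312104236 [-0.013 -0.001 -0.025  0.006 -0.002  0.017 -0.038 -0.004  0.015 -0.022
  0.01   0.028 -0.008 -0.014 -0.012 -0.    -0.004 -0.006  0.007  0.037
 -0.017 -0.023  0.013 -0.017  0.016]
```

```bash
python3 -m jog '[{"offset":[-0.0038,0.0071,0],"yaw":0},{"offset":[-0.009,0.0133,0],"yaw":0},{"offset":[-0.0154,0.0183,0],"yaw":0},{"offset":[-0.0227,0.0216,0],"yaw":0},{"offset":[-0.0306,0.0233,0],"yaw":0}]' >/dev/null; python3 rec.py -1 .25 1
python3 -m jog '[{"offset":[0,0,0],"yaw":0},{"offset":[0,0,0],"yaw":0},{"offset":[0,0,0],"yaw":0}]'; python3 rec.py -1 .1 1
```

```text
t 17.48 x 0.5219 y -0.0482 z 0.0484 c [-0.0532  0.0843] phi -1.431 r 0.0362 FT 5.65 FR -10.27 Fx -2.01 open 0.0132
[-0.009, -0.0003, -0.0] 
t: 17.85
ee_pos: [0.5219, -0.0488, 0.0485]
tcp_rot: [-1.563, -0.018, 1.598]
ft_force: [-2.5, -5.0, 3.6]
opening: 0.0128
t 17.85 x 0.5219 y -0.0488 z 0.0485 c [-0.0532  0.0843] phi -1.448 r 0.0361 FT -4.53 FR -4.23 Fx -2.50 open 0.0128
[-0.0036, 0.0001, -0.0]
```

```bash
python3 -m jog '[{"offset":[-0.0005,0,0],"yaw":0},{"offset":[-0.0005,0,0],"yaw":0},{"offset":[-0.0005,0,0],"yaw":0}]'; python3 rec.py -1 .1 1
python3 - <<'E'
from h import *
import cv2
a=env.read_camera("scene"); b=env.read_camera("top")
cv2.imwrite("pics/end.png",cv2.hconcat([cv2.resize(a[130:330,180:380],(400,400),interpolation=2),cv2.resize(b[120:320,250:450],(400,400),interpolation=2)]))
for n in("jar","dish"): print(n,[(d["at"],d["score"]) for d in env.place_of("top",n)][:1])
E
python3 rec.py -1 .1 1
```

```text
t: 18.23
ee_pos: [0.5219, -0.0489, 0.0484]
tcp_rot: [-1.563, -0.019, 1.598]
ft_force: [-1.8, -1.2, 4.4]
opening: 0.0132
t 18.23 x 0.5219 y -0.0489 z 0.0484 c [-0.0532  0.0843] phi -1.449 r 0.0361 FT -0.61 FR -4.54 Fx -1.78 open 0.0132
[-0.0036, 0.0001, -0.0] 
jar [([270.8, 246.3], 0.72)]
dish [([447.6, 244.1], 0.72)]
t 18.43 x 0.5219 y -0.0489 z 0.0485 c [-0.0532  0.0843] phi -1.449 r 0.0361 FT 0.26 FR -5.01 Fx -2.34 open 0.0130
[-0.0036, 0.0001, -0.0]
```

View pics/end.png

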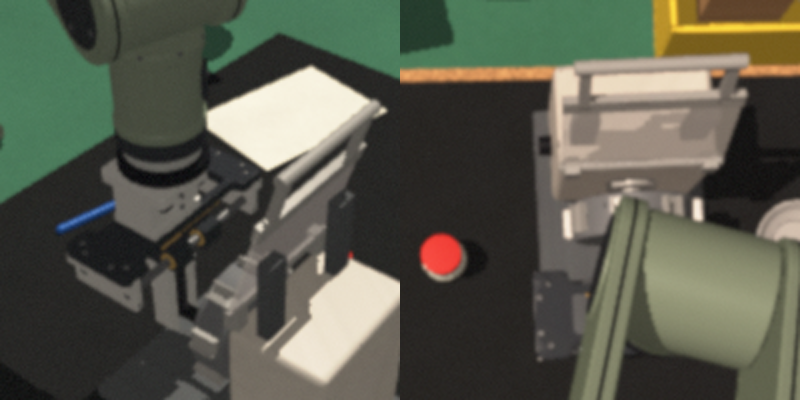

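The guard is leaning back on its stop (scene crop, bar near (320,150)). The fingers are on the handle below the axle. The jar and dish are within 2 px of where they started, and the arm is still, so I'm handing in.

```bash
python3 -c "
from workcell import env
print(env.sign_off())"
```

```text
the job is handed in; nothing more can be done
None
```

The guard is open on its stop, the drum is turned with its heavy side down, and the gripper is still holding the crank handle. I handed the job in at about 18.4 s of the 72 s allowed, and no verdict was reported.

- **Guard:** I gripped the bar and swung it over slowly (about 0.2 rad/s near the stop). At the stop the arm pressed with about 24 N before I backed off and let go. The last pictures show it still leaning back.
- **Drum:** I turned it about one full turn each way by the handle. The force fit gave a drag of 0.173 N m, a little above the stated 0.16, and a weight pull of 0.109 N m. The two directions put the heavy-side-down handle position at -1.43 and -1.52 rad, and the combined fit at -1.48 rad, about 5 degrees towards the jar side (+y) from straight below the axle.
- **Final hold:** The handle is at -1.45 rad, so the heavy side should be within about 0.1 rad of straight down. It was not moving, and the fingers were closed on the sleeve (13 mm opening) with the grip set to 30 N. About 5 N of side load remained between arm and handle.
- **Jar and dish:** Both were within about 2 pixels of where they started. The angle rests on the force fit only, since the weight cannot be seen.

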